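# Sort damper plungers with a gap gauge

### The job

Sort the three headed steel plungers with the gap gauge, one at a time: try each plunger's plain shank in the gap between the two steel jaws, sliding it in upright from one of the flared mouths until it passes through or is stopped, and put it away before you take the next. Stand those whose shank goes through upright in the green tray and those too thick for the gap upright in the red tray, and leave the oil bottle, glass jar, red cup, piston and grease tin where they stand.

Things in the scene. Friction and masses are not known exactly. Their poses are not given: they have to be found in the camera images.
- plunger_a: turned steel plunger standing upright, 106 mm tall, about 0.3 kg: plain round shank 70 mm long below, round grip head 48 mm in diameter and 36 mm high above (grooved, z 70 to 106 mm). The shank is either 34 mm or 42.5 mm in diameter (the gap gauge tells which); origin at the centre of the foot, z up along the shank
- plunger_b: turned steel plunger standing upright, 106 mm tall, about 0.3 kg: plain round shank 70 mm long below, round grip head 48 mm in diameter and 36 mm high above (grooved, z 70 to 106 mm). The shank is either 34 mm or 42.5 mm in diameter (the gap gauge tells which); origin at the centre of the foot, z up along the shank
- plunger_c: turned steel plunger standing upright, 106 mm tall, about 0.3 kg: plain round shank 70 mm long below, round grip head 48 mm in diameter and 36 mm high above (grooved, z 70 to 106 mm). The shank is either 34 mm or 42.5 mm in diameter (the gap gauge tells which); origin at the centre of the foot, z up along the shank
- gauge: gap gauge: fixed blue base 112 (x) x 104 (y) x 8 mm, screw heads to z 13 mm at its corners; on it two steel jaws, tops at z 58 mm. The gap between them, open at the top, is 38 mm wide across the gauge's x, centred on x = 0, and runs along y from -25 to 25 mm; 45 degree flares at both ends widen it to 64 mm at y = -38 and 38 mm. Origin: centre of the underside, z up
- good_tray: green open tray, fixed to the bench, 130 (its x) x 150 (its y) x 30 mm high, walls and floor 4 mm thick; origin at the centre of its underside, inner floor 4 mm above it; z up; for plungers that go through the gap
- reject_tray: red open tray, fixed to the bench, 130 (its x) x 150 (its y) x 30 mm high, walls and floor 4 mm thick; origin at the centre of its underside, inner floor 4 mm above it; z up; for plungers too thick for the gap
- oil_can: bystander: brown oil bottle, 67 mm in diameter, 150 mm tall; origin at the centre of its foot
- jar: bystander: glass jar of nuts, 66 mm in diameter, 82 mm tall; origin at the centre of its foot
- red_cup: bystander: red cup, 57 mm in diameter, 50 mm tall; origin at the centre of its foot
- piston: bystander: bare metal piston, 48 mm in diameter, 46 mm tall; origin at the centre of its foot
- grease_tin: bystander: dark green tin, 86 mm in diameter, 52 mm tall; origin at the centre of its foot
Things that resemble listed ones, but are neither listed nor needed, are in the scene too. Leave any blue, purple or turquoise look-alike of the plunger_c alone.

How it is judged:
By the outcome, as a careful person would: the job done as asked, in the order asked, and still so for the second after the job is handed in, with the robot touching nothing.
It also fails if it takes over 72 s, if anything falls off the work surface, if the arm or the gripper's body presses on something with over 40 N, if the wrist force passes 120 N, or if a joint passes its speed limit or range.

### The arm

A 6-joint arm with a two-finger parallel gripper is mounted at the origin on a cart in front of the work surface, level with it; the furniture and walls round the work are solid. World frame = base frame: x ahead of the robot, y to its left, z up, the work surface at z = 0. Lengths are in m, angles in degrees, forces in N, time in s.
With the tool pointing down it reaches from about 0.3 to 0.75 m from the base axis. Payload 8.5 kg.
Tool frame: the origin (TCP) lies midway between the tips of the shut fingers; the grasp point (between the pads) lies 19 mm behind it; z points along the fingers, y is the line along which they close (so a half turn about z gives the same grasp; the last joint's range is limited). The gripper opens to 85 mm and grips with 20 to 120 N. Pads are 22 mm wide; open, the fingers measure 114 mm over their backs; the gripper's body (76 mm by 85 mm) begins 54 mm behind the grasp point. The pads swing forward as they close: fully open they stand 13 mm farther back than shut.
Start: joints at [54.758, 21.807, 74.336, -0, 83.858, -12.336], TCP at [0.214, 0.507, 0.231] pointing down, gripper open.
Joint ranges: [-178.18, 178.18], [-50.72, 133.34], [12.68, 142.11], [-81.47, 261.47], [9.98, 163.14], [-165.26, 165.26]. Speed limits (degrees/s): [136.94, 136.94, 180, 180, 180, 180].

### API

Orientations are given as a 3x3 rotation matrix whose columns are the frame's x, y, z axes.
In Python, from rig import observe, optics, order, spotter gives the robot as it stands.
- The arm moves only by the tool move_arm, never from a script. Its argument "series" is text: rows parted by semicolons, each of 5 numbers parted by spaces: the shift along the tool's x, y, z in cm, then the turn about the tool's z in degrees, then the opening, from -1 (shut) to 1 (fully open). A call has 1 to 8 rows; each row is the pose to reach, as a shift and turn from the pose commanded when the call began, along the tool's axes at that moment; what a row does not reach only later rows make up. A row lasts 1/8 s, in which the tool goes at most 62.5 mm and 10.7 degrees, less where a joint would pass 70% of its speed; a pose out of reach is approached as far as the arm can. A call with a gripper value outside its range is refused whole. The fingers move at their own pace and stop on an object; "force" is the grip in N (left out, the last holds). Time passes only in rows, so rows that repeat a pose let the fingers close. It gives the time, the measured TCP pose, the force, the opening and the grip force at its end, in the units of the state.
- observe(): the state, without advancing time (a new reading comes with each control period).
- optics.get_image(name): name is "side" or "top" or "wrist"; returns a dict with "pixels" (420x560x3 uint8, blue, green, red), "camera_matrix" (3x3 intrinsics, pixels), "rvec" (rotation vector, rad) and "tvec" (3), from world to camera coordinates, as OpenCV has them. Camera axes: x right, y down, z forward; pixel columns grow to the right and rows downward; lengths in m; the calibration is good to about 2 mm. The wrist camera is an equidistant fisheye: a pixel r from the principal point sees the ray r / f radians off the axis. A picture is of the moment at which its call begins. There is no depth.
- order.close_job(): hands the job in; it is judged then, once.
Trained networks look in the newest picture that a camera, given by its name, has taken for a name from the list of things; names that differ only in an ending like _2 or _b are one class to them, and where a whole thing is asked for, a point or a joint stands for the part that bears it (a point fixed in the world has none). Each returns a list of dicts, best first, with "score" (0 to 1); they miss things now and then, are a little off and sometimes report something else, mostly with a low value. They report only what shows in the picture. A call takes as long as a camera call. They do not tell look-alikes from the thing itself.
- spotter.find_in(thing, camera): "point" ([x, y, z] in m, in world coordinates, good to about 4 mm: the middle of the surface that is visible of it).
- spotter.cut_out(thing, camera): "pixels" (420x560 bool, what is visible of it).
- spotter.mark_of(thing, camera): "point" ([x, y, z] in m, in world coordinates, good to about 4 mm: a listed point, or the origin of a listed thing).
The state is a dict: "time_s": time; "q": joint angles; "qvel": joint speeds; "joint_efforts": joint torques, N m; "position": TCP position; "tool_rot": TCP orientation; "ft_force": force on the tool from outside, world axes, zero at the start; "wrist_torque": the same for the moment, N m; "grip_width": finger opening in m; "gripper_force": force on a finger pad.
Only numpy, scipy, OpenCV 4.12 (cv2) and the standard library are available. Lean on these libraries where they do the work, as an engineer would, in place of code of your own. Each camera call takes 0.05 s, during which the arm holds its last target. There are 200 camera calls.

## Working session

There is one attempt and no reset: what is moved stays moved. The work goes in short steps, Python scripts to look and compute and a tool call to move; the robot and the scene stay as the last step left them, time stands still between calls to the robot, and variables do not carry over. Pictures are saved under pics/ and viewed, at most 10 in all, crops included, and the job is handed in when it is done.

Besides the shell and the picture viewer there is one more tool, called after "Emit:" as name(argument=value, ...) on one line, values as JSON. move_arm: Moves the arm, as the interface text tells. Its arguments: {"type":"object","properties":{"series":{"type":"string"},"force":{"type":"number"}},"required":["series"]}

```bash
mkdir -p pics; cat > h.py <<'E'
import numpy as np, cv2
from rig import observe, optics, order, spotter
def snap(n,f=None):
    d=optics.get_image(n)
    if f: cv2.imwrite('pics/'+f,d['pixels'])
    return d
def proj(d,P):
    return cv2.projectPoints(np.float64(P).reshape(-1,1,3),d['rvec'],d['tvec'],d['camera_matrix'],None)[0].reshape(-1,2)
E
python3 - <<'E'
from h import *
a=snap('top');b=snap('side')
cv2.imwrite('pics/a_top.png',a['pixels']);cv2.imwrite('pics/a_side.png',b['pixels'])
for c,d in(('top',a),('side',b)):
  for t in ['plunger_a','gauge','good_tray','reject_tray','oil_can','jar','red_cup','piston','grease_tin']:
    for r in spotter.mark_of(t,c):
      if r['score']>.3: print(c,t,np.round(r['point'],3),round(r['score'],2),proj(d,r['point']).round().tolist())
s=observe();print(s['time_s'],s['position'],np.round(s['tool_rot'],3),s['ft_force'])
E
```

```text
top plunger_a [ 0.381  0.064 -0.002] 0.91 [[278.0, 251.0]]
top plunger_a [ 0.614 -0.303  0.001] 0.87 [[343.0, 157.0]]
top plunger_a [ 0.583 -0.413 -0.002] 0.84 [[374.0, 154.0]]
top plunger_a [ 0.556 -0.494 -0.004] 0.82 [[397.0, 152.0]]
top plunger_a [ 0.554 -0.166 -0.004] 0.78 [[317.0, 184.0]]
top plunger_a [ 0.54   0.164 -0.004] 0.56 [[230.0, 222.0]]
top gauge [ 0.498  0.001 -0.001] 0.95 [[280.0, 214.0]]
top good_tray [ 0.551 -0.17  -0.001] 0.73 [[318.0, 184.0]]
top good_tray [ 0.472  0.331 -0.   ] 0.66 [[188.0, 259.0]]
top reject_tray [ 0.448 -0.328  0.002] 0.65 [[374.0, 190.0]]
top oil_can [ 0.427 -0.17  -0.002] 0.97 [[336.0, 212.0]]
top jar [0.426 0.164 0.003] 0.9 [[243.0, 250.0]]
top jar [ 0.428 -0.172 -0.   ] 0.48 [[336.0, 212.0]]
top jar [0.641 0.276 0.001] 0.42 [[187.0, 210.0]]
top red_cup [ 0.618 -0.022 -0.002] 0.61 [[271.0, 184.0]]
top red_cup [ 0.538  0.164 -0.003] 0.4 [[230.0, 223.0]]
top piston [ 0.616 -0.3    0.002] 0.6 [[342.0, 157.0]]
top grease_tin [ 0.64   0.279 -0.003] 0.81 [[186.0, 211.0]]
side plunger_a [0.542 0.162 0.   ] 0.79 [[247.0, 235.0]]
side plunger_a [ 0
[... 299 characters left out ...]
003 -0.002] 0.76 [[275.0, 221.0]]
side good_tray [ 0.47   0.332 -0.002] 0.82 [[245.0, 260.0]]
side good_tray [ 0.444 -0.33  -0.004] 0.6 [[315.0, 196.0]]
side good_tray [ 0.62  -0.023 -0.003] 0.49 [[249.0, 214.0]]
side oil_can [ 0.426 -0.169 -0.006] 0.57 [[308.0, 209.0]]
side jar [0.424 0.163 0.003] 0.7 [[279.0, 239.0]]
side red_cup [ 0.619 -0.023 -0.001] 0.47 [[249.0, 214.0]]
side piston [0.362 0.464 0.001] 0.81 [[260.0, 288.0]]
side piston [ 0.62  -0.024 -0.002] 0.65 [[249.0, 214.0]]
side grease_tin [ 0.64   0.278 -0.003] 0.59 [[205.0, 245.0]]
1.0 [0.21408063 0.50659653 0.23131845] [[-0.921  0.389  0.   ]
 [ 0.389  0.921 -0.   ]
 [-0.    -0.    -1.   ]] [-0.59513774  0.37204836 -0.36599487]
```

```bash
python3 - <<'E'
import cv2
for n in('top','side'):
    i=cv2.imread(f'pics/a_{n}.png')
    c=i[110:320,140:440]
    cv2.imwrite(f'pics/c_{n}.png',cv2.resize(c,(798,559),interpolation=cv2.INTER_CUBIC))
E
```

```text
(no output)
```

View pics/c_top.png

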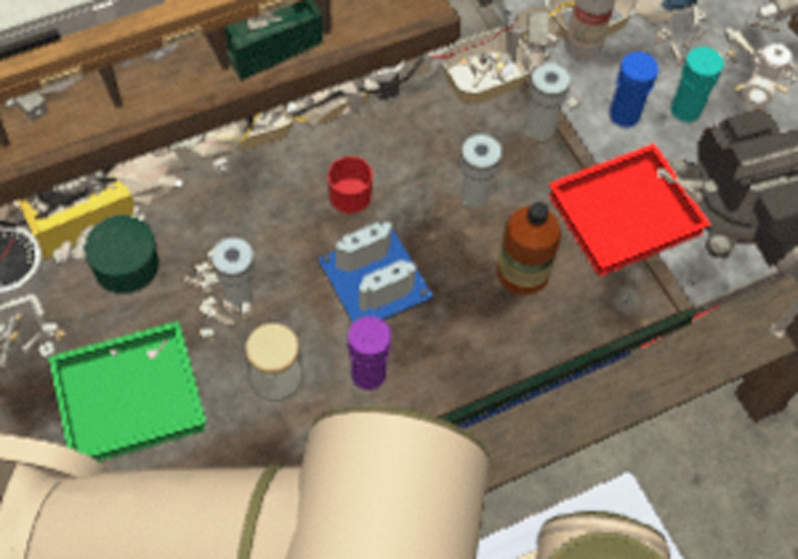

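View pics/c_side.png

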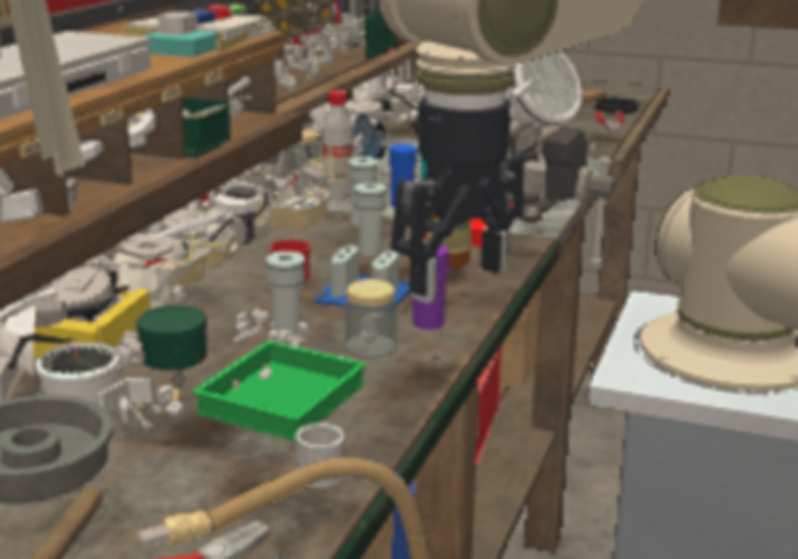

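The three steel plungers are at top-crop (232,258), (481,155) and (550,80), full-image about (230,222), (317,184) and (343,157). The purple one at (369,340), blue at (635,75) and turquoise at (697,70) are look-alikes, and the bare steel ring at (319,440) in the side view is the piston. The green tray is at the left, the red one at the right and the gauge in the middle.

```bash
cat >> h.py <<'E'
def plane(d,uv,z):
    R=cv2.Rodrigues(d['rvec'])[0];t=np.ravel(d['tvec'])
    n=cv2.undistortPoints(np.float64(uv).reshape(-1,1,2),d['camera_matrix'],None).reshape(-1,2)
    r=np.c_[n,np.ones(len(n))]@R; c=-R.T@t
    return c+r*((z-c[2])/r[:,2])[:,None]
def tri(d1,p1,d2,p2):
    A=[]
    for d,p in((d1,p1),(d2,p2)):
        R=cv2.Rodrigues(d['rvec'])[0];t=np.ravel(d['tvec'])
        A.append(d['camera_matrix']@np.c_[R,t])
    X=cv2.triangulatePoints(A[0],A[1],np.float64(p1).reshape(2,1),np.float64(p2).reshape(2,1)).ravel()
    return X[:3]/X[3]
E
python3 - <<'E'
from h import *
D={n:snap(n) for n in('top','side')}
from scipy.optimize import minimize
def col(p,c):
    h=cv2.cvtColor(p,cv2.COLOR_BGR2HSV).astype(int);H,S,V=h[...,0],h[...,1],h[...,2]
    return {'b':(H>100)&(H<120)&(S>130)&(V>60),'g':(H>50)&(H<75)&(S>130)&(V>80),'r':((H<4)|(H>176))&(S>200)&(V>120)}[c]
for nm,c,cen,dims in(('gauge','b',(.498,.002),(.112,.104,.008)),('good','g',(.471,.331),(.130,.150,.030)),('reject','r',(.446,-.329),(.130,.150,.030))):
  for cams in (('top',),('side',),('top','side')):
    M={}
    for n in cams:
        m=col(D[n]['pixels'],c).astype(np.uint8)
        u,v=proj(D[n],[*cen,0])[0]
        w=np.zeros_like(m);cv2.circle(w,(int(u),int(v)),45,1,-1);m*=w
        k,l,s,_=cv2.connectedComponentsWithStats(m)
        m=(l==1+np.argmax(s[1:,4])).astype(np.uint8)
        hull=cv2.convexHull(cv2.findNonZero(m))
        z=np.zeros((1680,2240),np.uint8);cv2.fillConvexPoly(z,np.int32(hull*4+2),1);M[n]=cv2.dilate(z,np.ones((5,5)))
    def cost(p):
        a=np.radians(p[2]*100);e=0
        for n in cams:
            P=[[p[0]+np.cos(a)*x-np.sin(a)*y,p[1]+np.sin(a)*x+np.cos(a)*y,z] for x in(-dims[0]/2,dims[0]/2) for y in(-dims[1]/2,dims[1]/2) for z in(0,dims[2])]
            h=cv2.convexHull(np.float32(proj(D[n],P)*4+2))
            z=np.zeros((1680,2240),np.uint8);cv2.fillConvexPoly(z,np.int32(h),1)
            e+=1-(z&M[n]).sum()/(z|M[n]).sum()
        return e
    best=min((minimize(cost,[*cen,y/100],method='Nelder-Mead',options=dict(initial_simplex=[[cen[0],cen[1],y/100],[cen[0]+.01,cen[1],y/100],[cen[0],cen[1]+.01,y/100],[cen[0],cen[1],y/100+.1]])) for y in(-60,-30,0,30,60,90)),key=lambda r:r.fun)
    print(nm,cams,np.round(best.x,3),round(best.fun,3))
# plunger head tops: hole centre by mask top edges in both views
for P in((.541,.163),(.554,-.168),(.613,-.30)):
    o=[]
    for n in D:
        for r in spotter.cut_out('plunger_a',n):
            m=r['pixels'];u,v=proj(D[n],[*P,.06])[0]
            if m[int(v),int(u)]:
                ys,xs=np.nonzero(m);o.append((n,xs[ys<ys.min()+2].mean(),ys.min(),ys.max()));break
    print(P,o,[proj(D[n],[*P,.106])[0].round(1) for n in D])
E
```

```text
gauge ('top',) [ 0.494 -0.     0.023] 0.072
gauge ('side',) [ 0.531 -0.01   1.106] 0.867
gauge ('top', 'side') [ 0.494 -0.001  0.015] 0.953
good ('top',) [ 0.469  0.328 -0.084] 0.069
good ('side',) [ 0.469  0.331 -0.079] 0.025
good ('top', 'side') [ 0.47   0.329 -0.079] 0.097
reject ('top',) [ 0.447 -0.333 -0.009] 0.024
reject ('side',) [ 0.457 -0.319  0.153] 0.919
reject ('top', 'side') [ 0.447 -0.332 -0.004] 0.948
(0.541, 0.163) [('top', np.float64(227.0), np.int64(200), np.int64(224)), ('side', np.float64(247.0), np.int64(205), np.int64(233))] [array([226.8, 205. ]), array([246.5, 206.1])]
(0.554, -0.168) [('top', np.float64(320.0), np.int64(162), np.int64(187)), ('side', np.float64(278.5), np.int64(179), np.int64(205))] [array([320.3, 165.3]), array([278.2, 179.3])]
(0.613, -0.3) [('top', np.float64(346.0), np.int64(134), np.int64(162)), ('side', np.float64(278.5), np.int64(179), np.int64(205))] [array([347., 139.]), array([276.4, 169.7])]
```

Emit:
move_arm(series="-43.5 -19 4 67 1;-43.5 -19 4 67 1;-43.5 -19 4 67 1;-43.5 -19 4 67 1;-43.5 -19 4 67 1;-43.5 -19 4 67 1;-43.5 -19 4 67 1;-43.5 -19 4 67 1", force=60)

```text
time_s: 2.4
position: [0.5424, 0.1599, 0.1909]
tool_rot: [[0.001, 1.0, -0.0], [1.0, -0.001, -0.0], [-0.0, -0.0, -1.0]]
ft_force: [-1.3, 0.3, -0.3]
grip_width: 0.0852
gripper_force: 0.0
```

```bash
cat >> h.py <<'E'
def to(x,y,z,ang,s=None):
    "shift (cm) and turn to reach TCP x,y,z with closing line at world angle ang"
    s=s or observe();R=np.array(s['tool_rot']);d=R.T@(np.array([x,y,z])-s['position'])*100
    cur=np.degrees(np.arctan2(R[1,1],R[0,1]));t=(cur-ang+90)%180-90
    return d.round(2),round(t,1)
def fproj(d,P):
    R=cv2.Rodrigues(d['rvec'])[0];X=np.atleast_2d(P)@R.T+np.ravel(d['tvec']);K=d['camera_matrix']
    r=np.hypot(X[:,0],X[:,1]);th=np.arctan2(r,X[:,2]);k=th/np.maximum(r,1e-9)
    return np.c_[K[0,0]*X[:,0]*k+K[0,2],K[1,1]*X[:,1]*k+K[1,2]]
def fplane(d,uv,z):
    R=cv2.Rodrigues(d['rvec'])[0];K=d['camera_matrix'];c=-R.T@np.ravel(d['tvec'])
    a=(np.atleast_2d(uv)-[K[0,2],K[1,2]])/[K[0,0],K[1,1]];th=np.hypot(*a.T)
    r=np.c_[a*(np.sin(th)/th)[:,None],np.cos(th)]@R
    return c+r*((z-c[2])/r[:,2])[:,None]
E
python3 - <<'E'
from h import *
d=snap('wrist','w1.png')
s=observe();print(s['time_s'],s['position'].round(4) if hasattr(s['position'],'round') else s['position'],np.round(s['tool_rot'],3),s['q'],s['ft_force'])
for t in('plunger_a','gauge'):
  for r in spotter.mark_of(t,'wrist'):
    print(t,np.round(r['point'],3),round(r['score'],2),fproj(d,r['point']).round().tolist())
for P in((.541,.163),(.554,-.168),(.498,.002)): print(fproj(d,[[*P,0],[*P,.106]]).round(1).tolist())
E
```

```text
2.45 [0.5447 0.1573 0.1903] [[ 0.003  1.     0.001]
 [ 1.    -0.003 -0.001]
 [-0.001  0.001 -1.   ]] [ 4.18792233 25.3270556  75.62440521 -0.0835961  79.01447606  4.36071857] [ 2.62019582 -4.22956925 -1.56196437]
plunger_a [0.38  0.064 0.   ] 0.98 [[147.0, 258.0]]
plunger_a [ 0.54   0.161 -0.   ] 0.77 [[278.0, 177.0]]
gauge [ 0.496  0.002 -0.007] 0.78 [[244.0, 301.0]]
[[279.2, 175.4], [278.5, 206.4]]
[[288.5, 391.9], [289.8, 449.6]]
[[244.8, 304.1], [234.8, 364.7]]
```

View pics/w1.png

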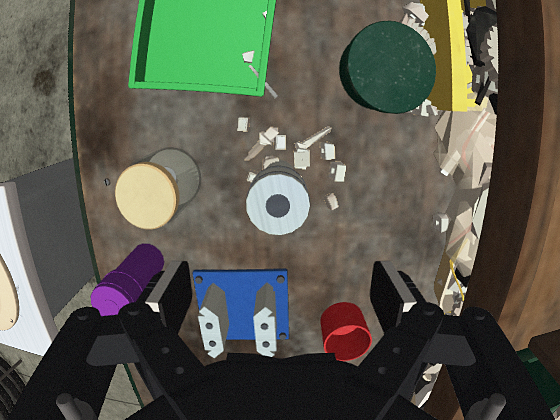

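The wrist view shows the steel plunger's head centred at (278,205), where projection predicted it. The gauge's blue base has its near edge from (194,272) to (288,270), and its jaws straddle the gap, which runs along world y. The jar is at (146,195) and clear of the fingers.

```bash
cat > g.py <<'E'
from h import *
def gauge(d,box=(180,300,262,345)):
    p=d['pixels'];h=cv2.cvtColor(p,cv2.COLOR_BGR2HSV)
    m=cv2.inRange(h,(100,130,50),(120,255,255));w=np.zeros_like(m);w[box[2]:box[3],box[0]:box[1]]=m[box[2]:box[3],box[0]:box[1]]
    k,l,s,_=cv2.connectedComponentsWithStats(w);w=(l==1+np.argmax(s[1:,4]))
    ys,xs=np.nonzero(w);P=lambda u,v:fplane(d,np.c_[u,v],.008)[:,:2]
    L=[];Rr=[];T=[]
    for y in np.unique(ys):
        r=xs[ys==y];L.append((r.min()-.5,y));Rr.append((r.max()+.5,y))
    for x in np.unique(xs):
        T.append((x,ys[xs==x].min()-.5))
    return [P(*np.array(a,float).T) for a in(L,Rr,T)],(xs.min(),xs.max(),ys.min(),ys.max())
E
python3 - <<'E'
from g import *
d=snap('wrist')
(L,R,T),bb=gauge(d);print(bb)
for n,a in(('left',L),('right',R)):
    q=a[3:35];f=np.polyfit(q[:,1],q[:,0],1);print(n,'x at y=0',f[1],'x at .05',f[1]+.05*f[0],np.degrees(np.arctan(f[0])),np.std(q[:,0]-np.polyval(f,q[:,1])))
q=T[5:-5];f=np.polyfit(q[:,0],q[:,1],1);print('front y at .497',np.polyval(f,.497),np.degrees(np.arctan(f[0])),q[[0,-1]])
# jaw tops: grey bright pixels rows
g=cv2.cvtColor(d['pixels'],cv2.COLOR_BGR2GRAY)
cv2.imwrite('pics/w2.png',cv2.resize(d['pixels'][260:365,180:310],(780,630)[:1]+(600,),interpolation=cv2.INTER_CUBIC))
head=fplane(d,[[278,205]],.106);print(head)
s=observe();print(s['position'],s['time_s']);print(to(.541,.163,.064,0))
E
```

```text
(np.int64(194), np.int64(289), np.int64(270), np.int64(340))
left x at y=0 0.4400766170730646 x at .05 0.43887767620865537 -1.3736217986448962 0.0003894928500754825
right x at y=0 0.5513574988205223 x at .05 0.5489817687407016 -2.720340187191909 0.0002964015723007597
front y at .497 0.05608263355162824 1.9574742526751492 [[0.44648895 0.05440222]
 [0.54516706 0.05747567]]
[[0.53973025 0.1651784  0.106     ]]
[0.54079758 0.16201828 0.1910708 ] 2.6
(array([ 0.1 ,  0.03, 12.71]), np.float64(0.0))
```

View pics/w2.png

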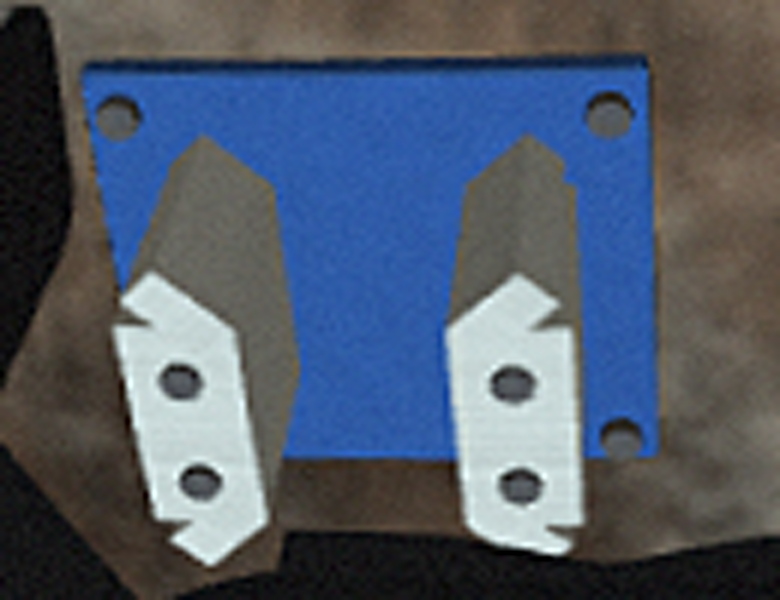

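The crop shows both jaws from above. The gap's inner top edges run from (237,330) to (268,520) on the left and from (447,330) to (467,520) on the right.

```bash
python3 - <<'E'
from g import *
d=snap('wrist')
c=np.array([[237,330],[268,520],[447,330],[467,520]],float)
uv=np.c_[180+c[:,0]/6-.5,260+c[:,1]/5.714-.5]
P=fplane(d,uv,.058)[:,:2];print(P.round(4))
print('mid',P.mean(0),'widths',P[2]-P[0],P[3]-P[1],'yaws',[np.degrees(np.arctan2(*(a)[::-1]))-90 for a in(P[0]-P[1],P[2]-P[3])])
print(observe()['position'])
E
```

```text
[[ 0.4756  0.0264]
 [ 0.4766 -0.0225]
 [ 0.513   0.0279]
 [ 0.5146 -0.0206]]
mid [0.49495779 0.00278617] widths [0.03735685 0.00150229] [0.0379864  0.00194353] yaws [np.float64(1.2007512402027913), np.float64(1.9552230118143825)]
[0.54037882 0.16268643 0.19131178]
```

Emit:
move_arm(series="0.1 0 6.3 0 1;0.1 0 12.6 0 1;0.1 0 12.6 0 1;0.1 0 12.6 0 0;0.1 0 12.6 0 -0.3;0.1 0 12.6 0 -0.3;0.1 0 12.6 0 -0.3", force=60)

```text
time_s: 3.52
position: [0.5416, 0.1636, 0.0681]
tool_rot: [[-0.002, 1.0, 0.004], [1.0, 0.002, 0.001], [0.001, 0.004, -1.0]]
ft_force: [-2.8, 0.3, 9.6]
grip_width: 0.0473
gripper_force: 60.2
```

Emit:
move_arm(series="0 0 -2.5 0 -0.3;0 0 -2.5 0 -0.3;-4 -2.5 -2.5 -2 -0.3;-7.8 -4.85 -2.5 -2 -0.3;-7.8 -4.85 -1.8 -2 -0.3;-7.8 -4.85 -1.8 -2 -0.3;-7.8 -4.85 -1.8 -2 -0.3")

```text
time_s: 4.4
position: [0.4929, 0.0858, 0.0832]
tool_rot: [[-0.037, 0.999, 0.0], [0.999, 0.037, 0.0], [0.0, 0.0, -1.0]]
ft_force: [0.7, 0.1, -3.1]
grip_width: 0.0469
gripper_force: 63.2
```

```bash
python3 - <<'E'
from h import *
d=snap('wrist')
s=observe();print(s['position'],s['time_s'],s['ft_force'])
cv2.imwrite('pics/w3.png',cv2.resize(d['pixels'][150:350,150:400],(750,600),interpolation=cv2.INTER_CUBIC))
E
```

```text
[0.49282935 0.0858111  0.08328051] 4.45 [-0.74375929  1.07197173 -3.31173584]
```

View pics/w3.png

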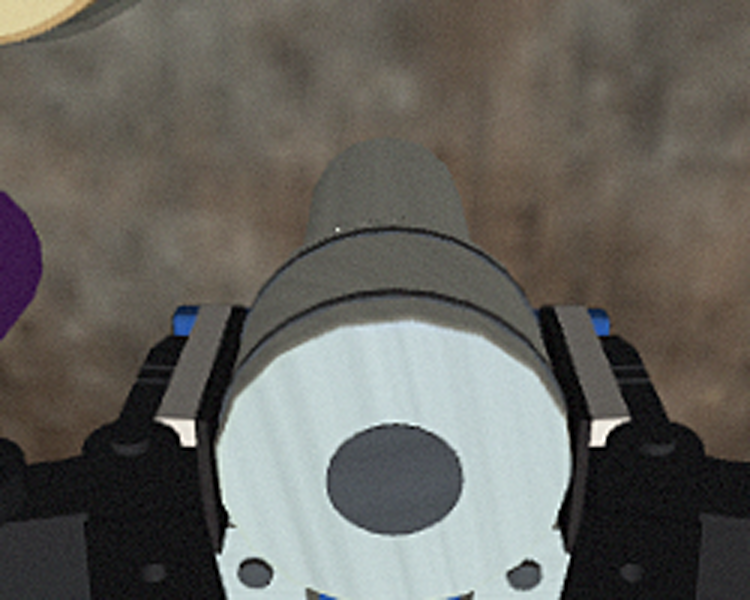

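The plunger is held with its head centred between the pads, at crop (395,470), with the shank hanging upright below. Next I slide it in.

Emit:
move_arm(series="-2 -0.05 0 0 -0.3;-3.6 -0.05 0 0 -0.3;-4.2 -0.05 0 0 -0.3;-4.6 -0.05 0 0 -0.3;-4.9 -0.05 0 0 -0.3;-5.2 -0.05 0 0 -0.3;-5.2 -0.05 0 0 -0.3")

```text
time_s: 5.32
position: [0.4938, 0.0332, 0.0833]
tool_rot: [[-0.036, 0.999, -0.0], [0.999, 0.036, 0.0], [0.0, -0.0, -1.0]]
ft_force: [-0.5, 0.3, -4.5]
grip_width: 0.047
gripper_force: 63.2
```

Emit:
move_arm(series="-0.6 0 0 0 -0.3;-1.2 0 0 0 -0.3;-2 0 0 0 -0.3;-3 0 0 0 -0.3;-4.5 0 0 0 -0.3;-6 0 0 0 -0.3;-7.5 0 0 0 -0.3;-9 0 0 0 -0.3")

```text
time_s: 6.32
position: [0.4971, -0.0579, 0.0833]
tool_rot: [[-0.036, 0.999, 0.0], [0.999, 0.036, -0.0], [-0.0, 0.0, -1.0]]
ft_force: [-0.3, 0.6, -4.7]
grip_width: 0.0471
gripper_force: 63.2
```

Emit:
move_arm(series="0 0 -6 0 -0.3;2 0 -10 0 -0.3;8 -0.6 -10 0 -0.3;14 -1.2 -10 0 -0.3;20 -1.7 -10 0 -0.3;26 -2.2 -10 0 -0.3;32 -2.7 -10 0 -0.3;38 -3 -10 0 -0.3")

```text
time_s: 7.32
position: [0.4531, 0.3234, 0.1833]
tool_rot: [[-0.036, 0.999, 0.0], [0.999, 0.036, -0.0], [-0.0, 0.0, -1.0]]
ft_force: [1.2, -0.1, -3.1]
grip_width: 0.0466
gripper_force: 64.8
```

Emit:
move_arm(series="5 -0.3 0 0 -0.3;5.4 -0.3 2 0 -0.3;5.4 -0.3 6 0 -0.3;5.4 -0.3 9 0 -0.3;5.4 -0.3 9 0 -0.3")

```text
time_s: 7.95
position: [0.4476, 0.3748, 0.0914]
tool_rot: [[-0.036, 0.999, -0.004], [0.999, 0.036, -0.002], [-0.002, -0.005, -1.0]]
ft_force: [0.1, -0.1, -3.5]
grip_width: 0.0472
gripper_force: 64.5
```

Emit:
move_arm(series="0 0 1.5 0 -0.3;0 0 2 0 -0.3;0 0 2.2 0 -0.3;0 0 2.3 0 -0.3;0 0 2.3 0 -0.3;0 0 2.3 0 -0.3")

```text
time_s: 8.7
position: [0.4483, 0.376, 0.0722]
tool_rot: [[-0.037, 0.999, 0.001], [0.999, 0.037, 0.001], [0.001, 0.001, -1.0]]
ft_force: [-3.1, -2.6, 7.7]
grip_width: 0.0466
gripper_force: 65.9
```

Emit:
move_arm(series="0 0 2.2 0 -0.1;0 0 2.2 0 0.2;0 0 2.2 0 0.4;0 0 2.2 0 0.4;0 0 -1.5 0 0.5;0 0 -5 0 0.6;0 0 -10 0 1;0 0 -10 0 1")

```text
time_s: 9.7
position: [0.4498, 0.3766, 0.1741]
tool_rot: [[-0.037, 0.999, 0.007], [0.999, 0.037, 0.004], [0.003, 0.007, -1.0]]
ft_force: [0.1, -0.4, -0.1]
grip_width: 0.0853
gripper_force: 0.0
```

```bash
python3 - <<'E'
from h import *
d=snap('wrist')
s=observe();print(s['position'],s['time_s'],s['ft_force'])
cv2.imwrite('pics/w4.png',d['pixels'])
for r in spotter.mark_of('plunger_a','wrist'): print(np.round(r['point'],3),r['score'])
print(to(.554,-.168,.195,0))
E
```

```text
[0.44885361 0.37602497 0.1716506 ] 9.75 [ 0.7056011  -0.70220713 -0.14973706]
[0.449 0.372 0.005] 0.78
(array([-54.72,   8.58,  -2.49]), np.float64(2.1))
```

View pics/w4.png

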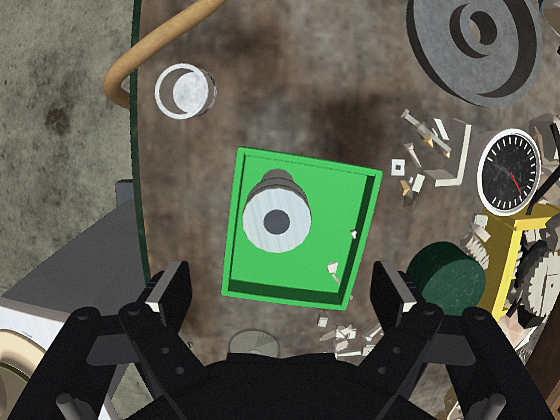

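The plunger stands upright in the green tray, head at (275,220), clear of the walls. On to the second, at (.554,-.168).

Emit:
move_arm(series="-54.6 8.6 -2.5 2 1;-54.6 8.6 -2.5 2 1;-54.6 8.6 -2.5 2 1;-54.6 8.6 -2.5 2 1;-54.6 8.6 -2.5 2 1;-54.6 8.6 -2.5 2 1;-54.6 8.6 -2.5 2 1;-54.6 8.6 -2.5 2 1")

```text
time_s: 10.8
position: [0.5436, -0.1165, 0.1915]
tool_rot: [[-0.001, 1.0, -0.002], [1.0, 0.001, 0.001], [0.001, -0.002, -1.0]]
ft_force: [1.3, 1.4, -0.1]
grip_width: 0.0854
gripper_force: 0.0
```

Emit:
move_arm(series="0 0 0 0 1;0 0 0 0 1;0 0 0 0 1")

```text
time_s: 11.18
position: [0.5437, -0.1132, 0.1924]
tool_rot: [[-0.003, 1.0, -0.001], [1.0, 0.003, 0.001], [0.001, -0.001, -1.0]]
ft_force: [0.9, 0.2, 0.0]
grip_width: 0.0855
gripper_force: 0.0
```

```bash
python3 - <<'E'
from h import *
d=snap('wrist')
s=observe();print(s['position'],s['time_s'],np.round(s['tool_rot'],3).tolist(),s['q'])
for r in spotter.mark_of('plunger_a','wrist'): print(np.round(r['point'],3),round(r['score'],2))
for r in spotter.cut_out('plunger_a','wrist'):
    m=r['pixels'].astype(np.uint8);print(round(r['score'],2),cv2.boundingRect(m))
print(fproj(d,[[.554,-.168,.106],[.613,-.30,.106]]))
# head top: bright disk
g=cv2.cvtColor(d['pixels'],cv2.COLOR_BGR2GRAY);u,v=fproj(d,[.554,-.168,.106])[0]
h=cv2.cvtColor(d['pixels'],cv2.COLOR_BGR2HSV)
m=cv2.inRange(h,(0,0,170),(180,40,255));k,l,st,c=cv2.connectedComponentsWithStats(m)
for i in range(1,k):
    if st[i,4]>800:
        x,y,w,hh,_=st[i];cc=[x+w/2-.5,y+hh/2-.5];print(st[i],fplane(d,[cc],.106).round(4))
E
```

```text
[ 0.5437885  -0.11316341  0.19266879] 11.225 [[-0.003, 1.0, -0.001], [1.0, 0.003, 0.0], [0.0, -0.001, -1.0]] [-2.39707529e+01  2.41162928e+01  7.72564380e+01  4.92477646e-03
  7.86699592e+01 -2.41629840e+01]
[ 0.549 -0.164 -0.002] 0.95
[ 0.379  0.066 -0.001] 0.75
[ 0.614 -0.292 -0.001] 0.65
0.9 (58, 0, 91, 42)
0.82 (261, 212, 59, 86)
0.6 (319, 307, 47, 59)
[[293.25866813 274.57839002]
 [347.35148565 381.45279228]]
[ 246   18   28   86 1705] [[ 0.5289 -0.0054  0.106 ]]
[ 177   25   26   84 1580] [[ 0.4792 -0.0074  0.106 ]]
[ 261  247   59   51 1950] [[ 0.5513 -0.1656  0.106 ]]
```

Emit:
move_arm(series="-5.2 0.75 0 0 1;-5.2 0.75 0 0 1;-5.2 0.75 6 0 1;-5.2 0.75 12 0 1;-5.2 0.75 12.6 0 1;-5.2 0.75 12.6 0 0;-5.2 0.75 12.6 0 -0.3;-5.2 0.75 12.6 0 -0.3")

```text
time_s: 12.32
position: [0.5526, -0.1668, 0.0696]
tool_rot: [[-0.002, 1.0, 0.004], [1.0, 0.002, -0.002], [-0.002, 0.004, -1.0]]
ft_force: [-2.1, 1.2, 6.5]
grip_width: 0.0469
gripper_force: 60.7
```

Emit:
move_arm(series="0 0 0 0 -0.3;0 0 0 0 -0.3")

```text
time_s: 12.58
position: [0.5526, -0.1669, 0.0696]
tool_rot: [[-0.002, 1.0, 0.004], [1.0, 0.002, -0.002], [-0.002, 0.004, -1.0]]
ft_force: [-2.0, -0.4, 6.5]
grip_width: 0.0471
gripper_force: 60.7
```

Emit:
move_arm(series="0 0 -2.5 0 -0.3;0 0 -2.5 0 -0.3;4 -2.5 -2.5 -2 -0.3;8.9 -5.4 -2.5 -2 -0.3;8.9 -5.4 -1.8 -2 -0.3;8.9 -5.4 -1.8 -2 -0.3;8.9 -5.4 -1.8 -2 -0.3")

```text
time_s: 13.45
position: [0.498, -0.0783, 0.0848]
tool_rot: [[-0.036, 0.999, 0.0], [0.999, 0.036, -0.0], [-0.0, 0.0, -1.0]]
ft_force: [0.7, 0.5, -4.0]
grip_width: 0.0466
gripper_force: 63.3
```

Emit:
move_arm(series="2 0 0 0 -0.3;3.4 0 0 0 -0.3;4 0 0 0 -0.3;4.4 0 0 0 -0.3;4.7 0 0 0 -0.3;5 0 0 0 -0.3;5 0 0 0 -0.3")

```text
time_s: 14.32
position: [0.4956, -0.0275, 0.0849]
tool_rot: [[-0.037, 0.999, 0.0], [0.999, 0.037, -0.0], [-0.0, 0.0, -1.0]]
ft_force: [-0.2, -0.6, -4.3]
grip_width: 0.0462
gripper_force: 63.3
```

Emit:
move_arm(series="0.4 0 0 0 -0.3;0.8 0 0 0 -0.3;1.2 0 0 0 -0.3;1.7 0 0 0 -0.3;3 0 0 0 -0.3;5 0 0 0 -0.3;7 0 0 0 -0.3;9 0 0 0 -0.3")

```text
time_s: 15.32
position: [0.4921, 0.0637, 0.0849]
tool_rot: [[-0.037, 0.999, -0.0], [0.999, 0.037, 0.0], [0.0, -0.0, -1.0]]
ft_force: [0.3, 0.3, -3.7]
grip_width: 0.0464
gripper_force: 63.3
```

Emit:
move_arm(series="0 0 -6 0 -0.3;4 0.2 -9 0 -0.3;10 0.4 -9 0 -0.3;16 0.6 -9 0 -0.3;21 0.8 -9 0 -0.3;23.2 1 -7 0 -0.3;23.2 1 -3 0 -0.3;23.2 1 -0.5 0 -0.3")

```text
time_s: 16.32
position: [0.4924, 0.2954, 0.088]
tool_rot: [[-0.038, 0.999, -0.002], [0.999, 0.038, -0.001], [-0.001, -0.002, -1.0]]
ft_force: [-0.3, 0.2, -4.2]
grip_width: 0.0471
gripper_force: 64.9
```

Emit:
move_arm(series="0 0 0.5 0 -0.3;0 0 0.8 0 -0.3;0 0 0.9 0 -0.3;0 0 0.9 0 -0.3")

```text
time_s: 16.82
position: [0.4941, 0.2947, 0.0817]
tool_rot: [[-0.036, 0.999, 0.001], [0.999, 0.036, 0.0], [0.0, 0.001, -1.0]]
ft_force: [0.3, 0.3, -3.8]
grip_width: 0.0465
gripper_force: 64.8
```

Emit:
move_arm(series="0 0 0.5 0 -0.3;0 0 0.7 0 -0.3;0 0 0.8 0 -0.3;0 0 0.9 0 -0.3;0 0 0.9 0 -0.3")

```text
time_s: 17.45
position: [0.4937, 0.2947, 0.0736]
tool_rot: [[-0.037, 0.999, 0.001], [0.999, 0.037, 0.0], [0.0, 0.001, -1.0]]
ft_force: [-5.1, -1.5, 13.1]
grip_width: 0.0466
gripper_force: 66.6
```

Emit:
move_arm(series="0 0 -0.1 0 -0.1;0 0 -0.1 0 0.2;0 0 -0.1 0 0.4;0 0 -0.1 0 0.4;0 0 -3 0 0.5;0 0 -8 0 0.8;0 0 -11 0 1;0 0 -11 0 1")

```text
time_s: 18.45
position: [0.4947, 0.2949, 0.1841]
tool_rot: [[-0.037, 0.999, 0.005], [0.999, 0.037, 0.002], [0.001, 0.005, -1.0]]
ft_force: [0.3, 0.3, -0.3]
grip_width: 0.0855
gripper_force: 0.0
```

```bash
python3 - <<'E'
from h import *
d=snap('wrist','w5.png');t=snap('top','t5.png')
s=observe();print(s['position'],s['time_s'])
for r in spotter.mark_of('plunger_a','top'): print(np.round(r['point'],3),round(r['score'],2))
h=cv2.cvtColor(d['pixels'],cv2.COLOR_BGR2HSV)
m=cv2.inRange(h,(0,0,150),(180,50,255));k,l,st,c=cv2.connectedComponentsWithStats(m)
for i in range(1,k):
    if st[i,4]>800:
        x,y,w,hh,_=st[i];print(st[i],fplane(d,[[x+w/2-.5,y+hh/2-.5]],.110).round(4))
print(to(.613,-.298,.195,0))
E
```

```text
[0.49350585 0.29445784 0.18113442] 18.55
[ 0.557 -0.491 -0.005] 0.83
[ 0.586 -0.414 -0.004] 0.78
[0.494 0.292 0.004] 0.63
[ 0.616 -0.3    0.   ] 0.53
[0.38  0.064 0.004] 0.49
[ 443   39   79   94 1119] [[0.6416 0.4012 0.11  ]]
[ 180   64   69   69 3134] [[0.4482 0.3752 0.11  ]]
[ 516  175   31   73 1186] [[0.7172 0.3047 0.11  ]]
[ 245  184   66   62 2727] [[0.4929 0.2955 0.11  ]]
[ 460  243   64   67 1671] [[0.6886 0.2417 0.11  ]]
[   0  262   59   85 2342] [[0.2356 0.1848 0.11  ]]
(array([-59.64,   9.79,  -1.42]), np.float64(2.1))
```

View pics/w5.png

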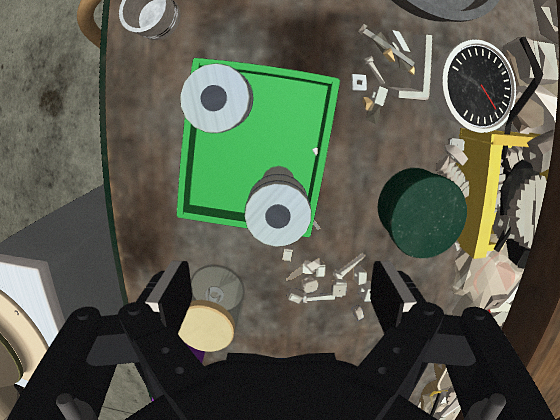

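Both plungers stand upright in the green tray, heads at (215,98) and (277,214). Now the third, at (.613,-.298).

Emit:
move_arm(series="-55 9 -1.5 2 1;-55 9 -1.5 2 1;-55 9 -1.5 2 1;-55 9 -1.5 2 1;-55 9 -1.5 2 1;-55 9 -1.5 2 1;-55 9 -1.5 2 1;-55 9 -1.5 2 1")

```text
time_s: 19.6
position: [0.5923, -0.1973, 0.1938]
tool_rot: [[-0.001, 1.0, -0.002], [1.0, 0.001, 0.001], [0.001, -0.002, -1.0]]
ft_force: [0.8, 0.6, 0.4]
grip_width: 0.0858
gripper_force: 0.0
```

Emit:
move_arm(series="-5 1 0 0 1;-5 1 0 0 1;-5 1 0 0 1;-5 1 0 0 1")

```text
time_s: 20.1
position: [0.6025, -0.244, 0.1951]
tool_rot: [[-0.003, 1.0, -0.001], [1.0, 0.003, 0.001], [0.001, -0.001, -1.0]]
ft_force: [-0.2, -0.1, 0.4]
grip_width: 0.0857
gripper_force: 0.0
```

```bash
python3 - <<'E'
from h import *
d=snap('wrist','w6.png')
s=observe();print(s['position'],s['time_s'],np.round(s['tool_rot'],3).tolist(),s['q'])
for r in spotter.mark_of('plunger_a','wrist'): print(np.round(r['point'],3),round(r['score'],2))
h=cv2.cvtColor(d['pixels'],cv2.COLOR_BGR2HSV)
m=cv2.inRange(h,(0,0,150),(180,50,255));k,l,st,c=cv2.connectedComponentsWithStats(m)
for i in range(1,k):
    if st[i,4]>800:
        x,y,w,hh,_=st[i];print(st[i],fplane(d,[[x+w/2-.5,y+hh/2-.5]],.106).round(4))
E
```

```text
[ 0.6026122  -0.24406992  0.19536005] 20.15 [[-0.003, 1.0, -0.0], [1.0, 0.003, 0.0], [0.0, -0.0, -1.0]] [-3.24630771e+01  3.34569348e+01  6.02296357e+01  5.52151910e-03
  8.63373434e+01 -3.26454651e+01]
[ 0.583 -0.412 -0.   ] 0.95
[ 0.615 -0.296 -0.002] 0.87
[ 0.562 -0.498  0.   ] 0.36
[  204   157   215   200 10544] [[ 0.6268 -0.2839  0.106 ]]
[406 171  51 139 971] [[ 0.7285 -0.2715  0.106 ]]
```

View pics/w6.png

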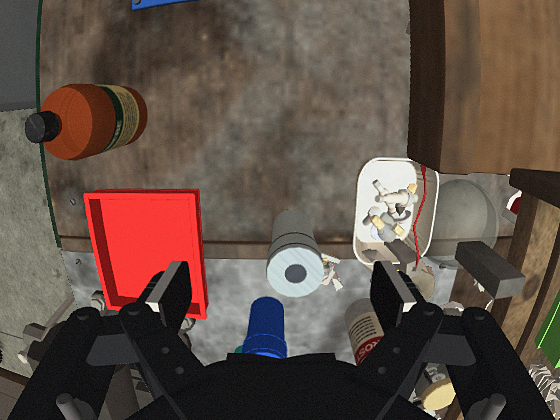

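The third plunger's head is at (295,272). The white box (395,210) and a tall bottle with its base near (358,310) are close by, so I'll check clearances.

```bash
python3 - <<'E'
from h import *
d=snap('wrist')
print('head',fplane(d,[[295,272]],.106).round(4))
for z in (0,.02,.04): print('box near edge',z,fplane(d,[[357,235],[360,170],[358,262]],z).round(3).tolist())
for z in (0,.1,.2): print('bottle',z,fplane(d,[[345,300],[382,310],[362,298],[350,340],[380,345]],z).round(3).tolist())
K=cv2.Rodrigues(d['rvec'])[0];print('cam',(-K.T@np.ravel(d['tvec'])).round(3))
t=cv2.imread('pics/t5.png')
cv2.imwrite('pics/t6.png',cv2.resize(t[90:200,290:430],(763,600),interpolation=cv2.INTER_CUBIC))
E
```

```text
head [[ 0.6146 -0.2985  0.106 ]]
box near edge 0 [[0.69, -0.311, 0.0], [0.688, -0.235, 0.0], [0.695, -0.346, 0.0]]
box near edge 0.02 [[0.685, -0.302, 0.02], [0.683, -0.231, 0.02], [0.689, -0.335, 0.02]]
box near edge 0.04 [[0.68, -0.294, 0.04], [0.678, -0.227, 0.04], [0.684, -0.325, 0.04]]
bottle 0 [[0.684, -0.4, 0.0], [0.736, -0.419, 0.0], [0.706, -0.398, 0.0], [0.698, -0.469, 0.0], [0.744, -0.482, 0.0]]
bottle 0.1 [[0.66, -0.331, 0.1], [0.697, -0.345, 0.1], [0.675, -0.33, 0.1], [0.67, -0.38, 0.1], [0.702, -0.389, 0.1]]
bottle 0.2 [[0.636, -0.263, 0.2], [0.657, -0.27, 0.2], [0.645, -0.262, 0.2], [0.642, -0.291, 0.2], [0.66, -0.296, 0.2]]
cam [ 0.603 -0.168  0.337]
```

View pics/t6.png

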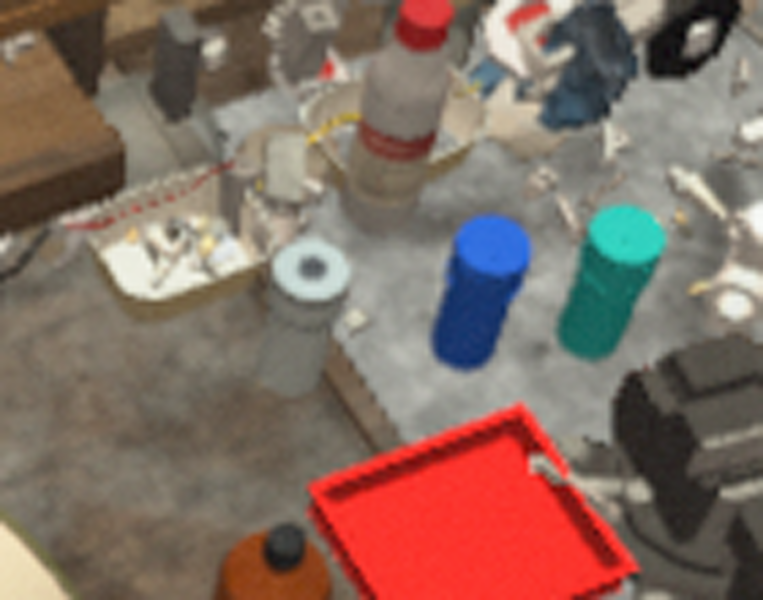

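The bottle's base is near (.70,-.42), the box rim is at x ≥ .68, and both are clear of the fingers. The steel one, at crop (312,265), is distinct from the blue and turquoise ones. Next I grasp it.

Emit:
move_arm(series="-5.4 1.2 0 0 1;-5.4 1.2 0 0 1;-5.4 1.2 6 0 0.9;-5.4 1.2 12 0 0.8;-5.4 1.2 12.8 0 0.8;-5.4 1.2 12.8 0 0;-5.4 1.2 12.8 0 -0.3;-5.4 1.2 12.8 0 -0.3")

```text
time_s: 21.25
position: [0.6158, -0.3, 0.0708]
tool_rot: [[-0.002, 1.0, 0.004], [1.0, 0.002, -0.003], [-0.003, 0.004, -1.0]]
ft_force: [-0.8, 0.8, 7.1]
grip_width: 0.0469
gripper_force: 61.4
```

Emit:
move_arm(series="0 0 0 0 -0.3;0 0 0 0 -0.3")

```text
time_s: 21.5
position: [0.6158, -0.3, 0.0707]
tool_rot: [[-0.002, 1.0, 0.004], [1.0, 0.002, -0.003], [-0.003, 0.004, -1.0]]
ft_force: [-0.6, 0.6, 7.1]
grip_width: 0.047
gripper_force: 61.4
```

Emit:
move_arm(series="0 0 -2.7 0 -0.3;4 -2 -2.7 0 -0.3;9 -4.7 -2.7 -2 -0.3;14 -7.4 -2.7 -2 -0.3;19 -10 -2.7 -2 -0.3;21.9 -11.65 -2.4 -2 -0.3;21.9 -11.65 -2 -2 -0.3;21.9 -11.65 -2 -2 -0.3")

```text
time_s: 22.5
position: [0.4986, -0.0812, 0.088]
tool_rot: [[-0.036, 0.999, 0.002], [0.999, 0.036, -0.001], [-0.001, 0.002, -1.0]]
ft_force: [-0.6, -0.1, -2.9]
grip_width: 0.0468
gripper_force: 62.7
```

Emit:
move_arm(series="0 0 0 0 -0.3;2 0 0 0 -0.3;3.4 0 0 0 -0.3;4 0 0 0 -0.3;4.4 0 0 0 -0.3;4.7 0 0 0 -0.3;5 0 0 0 -0.3;5 0 0 0 -0.3")

```text
time_s: 23.5
position: [0.4967, -0.0317, 0.0878]
tool_rot: [[-0.036, 0.999, 0.002], [0.999, 0.036, -0.002], [-0.002, 0.002, -1.0]]
ft_force: [0.9, -6.7, -1.8]
grip_width: 0.0464
gripper_force: 62.4
```

Emit:
move_arm(series="0.2 0 0 0 -0.3;0.4 0 0 0 -0.3;0.5 0 0 0 -0.3;0.5 0 0 0 -0.3")

```text
time_s: 24.0
position: [0.4963, -0.0278, 0.0879]
tool_rot: [[-0.037, 0.999, 0.001], [0.999, 0.037, -0.005], [-0.005, 0.001, -1.0]]
ft_force: [-1.5, -12.5, -0.3]
grip_width: 0.0466
gripper_force: 62.2
```

Stopped at the flare with rising force (6.7, then 12.5 N), where the other two passed with none. The shank-to-head width in the last view also fits 42.5 mm, so this one is a reject. I back it out.

Emit:
move_arm(series="-1 0 0 0 -0.3;-3 0 0 0 -0.3;-5.5 0 0 0 -0.3;-5.5 0 0 0 -0.3;-5.5 0 -5 0 -0.3;-5.5 0 -10 0 -0.3;-5.5 0 -10 0 -0.3")

```text
time_s: 24.88
position: [0.499, -0.0804, 0.1905]
tool_rot: [[-0.037, 0.999, 0.006], [0.999, 0.037, -0.002], [-0.002, 0.006, -1.0]]
ft_force: [0.5, 0.2, -3.6]
grip_width: 0.0471
gripper_force: 63.6
```

```bash
python3 - <<'E'
from h import *
d=snap('wrist','w7.png')
s=observe();print(s['position'],s['time_s'],s['ft_force'])
print(to(.447,-.332,.19,2))
m=cv2.imread('pics/w7.png');b=cv2.imread('pics/w3.png')
a=cv2.resize(m[150:350,150:400],(400,320));b=cv2.resize(b,(400,320))
cv2.imwrite('pics/cmp.png',np.hstack([b,a]))
E
```

```text
[ 0.497863   -0.08002576  0.18809328] 24.925 [-1.06264021  0.42362523 -3.10118391]
(array([-24.99,  -6.01,  -0.19]), np.float64(0.1))
```

View pics/cmp.png

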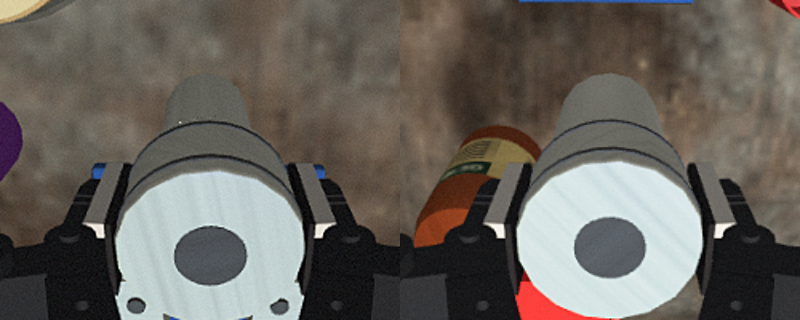

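The right image (third plunger) shows a clearly wider shank than the left (first), about 95 px against 80, and it hangs practically upright. It goes to the red tray, lifted over the oil bottle.

Emit:
move_arm(series="0 2 -5.5 0 -0.3;-6 2 -6.5 0 -0.3;-12 1 -6.5 0 -0.3;-18 -2 -6.5 0 -0.3;-23 -5 -6.5 0 -0.3;-25 -6 -3 0 -0.3;-25 -6 3 0 -0.3;-25 -6 7 0 -0.3")

```text
time_s: 25.92
position: [0.4454, -0.3311, 0.1129]
tool_rot: [[-0.036, 0.999, -0.004], [0.999, 0.036, 0.005], [0.006, -0.004, -1.0]]
ft_force: [0.3, -0.1, -2.9]
grip_width: 0.047
gripper_force: 63.9
```

Emit:
move_arm(series="0 0 2 0 -0.3;0 0 2 0 -0.3;0 0 2.5 0 -0.3;0 0 3 0 -0.3;0 0 3 0 -0.3")

```text
time_s: 26.55
position: [0.4469, -0.3325, 0.0874]
tool_rot: [[-0.037, 0.999, -0.0], [0.999, 0.037, 0.0], [0.0, -0.0, -1.0]]
ft_force: [-0.2, 0.3, -2.8]
grip_width: 0.0466
gripper_force: 63.9
```

Emit:
move_arm(series="0 0 0.6 0 -0.3;0 0 0.9 0 -0.3;0 0 1.1 0 -0.3;0 0 1.3 0 -0.3;0 0 1.4 0 -0.3;0 0 1.4 0 -0.3")

```text
time_s: 27.3
position: [0.4471, -0.3333, 0.0753]
tool_rot: [[-0.037, 0.999, 0.001], [0.999, 0.037, -0.002], [-0.002, 0.001, -1.0]]
ft_force: [-4.1, 1.6, 13.3]
grip_width: 0.0466
gripper_force: 65.7
```

Emit:
move_arm(series="0 0 1.3 0 -0.1;0 0 1.3 0 0.2;0 0 1.3 0 0.4;0 0 1.3 0 0.4;0 0 -2 0 0.5;0 0 -7 0 0.8;0 0 -12 0 1;0 0 -12 0 1")

```text
time_s: 28.3
position: [0.4481, -0.3335, 0.1969]
tool_rot: [[-0.037, 0.999, 0.005], [0.999, 0.037, -0.005], [-0.006, 0.005, -1.0]]
ft_force: [-0.5, 0.9, -0.0]
grip_width: 0.0854
gripper_force: 0.0
```

```bash
python3 - <<'E'
from h import *
d=snap('wrist','w8.png');a=snap('top');b=snap('side')
for c in('wrist','top','side'):
  for t in ('plunger_a','oil_can','jar','red_cup','piston','grease_tin'):
    for r in spotter.mark_of(t,c)[:6]:
      if r['score']>.5: print(c,t,np.round(r['point'],3),round(r['score'],2))
h=cv2.cvtColor(d['pixels'],cv2.COLOR_BGR2HSV)
m=cv2.inRange(h,(0,0,150),(180,50,255));k,l,st,c=cv2.connectedComponentsWithStats(m)
for i in range(1,k):
    if st[i,4]>800:
        x,y,w,hh,_=st[i];print(st[i],fplane(d,[[x+w/2-.5,y+hh/2-.5]],.110).round(4))
s=observe();print(s['time_s'],s['position'],s['ft_force'])
E
```

```text
wrist plunger_a [ 0.561 -0.497  0.   ] 0.81
wrist plunger_a [ 0.588 -0.417 -0.   ] 0.78
wrist plunger_a [ 0.445 -0.332  0.005] 0.71
top plunger_a [0.447 0.378 0.001] 0.63
top plunger_a [ 0.382  0.063 -0.002] 0.6
top plunger_a [0.492 0.294 0.004] 0.56
top plunger_a [ 0.447 -0.339  0.004] 0.51
top oil_can [ 0.45  -0.34   0.004] 0.68
top oil_can [ 0.426 -0.173  0.   ] 0.58
top jar [0.426 0.164 0.002] 0.6
top jar [0.492 0.294 0.002] 0.53
top red_cup [ 0.619 -0.021  0.003] 0.75
top piston [ 0.362  0.466 -0.001] 0.73
top grease_tin [ 0.638  0.278 -0.003] 0.87
side plunger_a [ 0.383  0.06  -0.003] 0.8
side plunger_a [ 0.496  0.003 -0.003] 0.74
side plunger_a [ 0.446 -0.334  0.   ] 0.67
side plunger_a [ 0.559 -0.489  0.004] 0.67
side plunger_a [ 0.584 -0.414  0.003] 0.64
side plunger_a [0.448 0.373 0.006] 0.62
side oil_can [ 0.426 -0.169 -0.   ] 0.93
side jar [0.422 0.161 0.002] 0.69
side jar [0.471 0.331 0.   ] 0.58
side piston [ 0.363  0.465 -0.   ] 0.84
side grease_tin [ 0.642  0.282 -0.001] 0.89
[   0    0   49   52 2053] [[ 0.2202 -0.175   0.11  ]]
[ 485   91   57  131 2243] [[ 0.6458 -0.2794  0.11  ]]
[ 248  184   62   59 2442] [[ 0.4471 -0.3368  0.11  ]]
[ 322  188  172   85 6237] [[ 0.5509 -0.3479  0.11  ]]
[ 506  189   43   80 1171] [[ 0.6845 -0.3458  0.11  ]]
29.35 [ 0.4469878  -0.33257758  0.19339511] [ 0.06339146  0.63484114 -0.05187439]
```

All three stand at their places with heads at the expected height, and the bystanders haven't moved.

```bash
python3 -c "
from rig import order
print(order.close_job())"
```

```text
the job is handed in; nothing more can be done
None
```

I handed the job in at about 29 s: two plungers passed through the gap and stand upright in the green tray, the third was stopped at the flare and stands upright in the red tray, and the bystanders are where they stood.

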